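# Pack a gel casting chamber with filler plates and hold it shut

### The job

The gel casting chamber holds only two glass cassettes, so the room in front of them has to be packed before casting: stand white filler plates from the storage block in the trough one after another, upright, fully down on its floor and close up against the cassettes, until the pressure plate, pushed in by the plunger's black upright grip, bites on the stack before the plunger reaches its end stop. Plates that are not needed stay in the storage block, and the other things on the bench are left alone. Finish holding: with the fingers on the grip keep it pushed in, so that the plate's spring is about half compressed (a push of about 10 N) and clamps the stack, and do not let go.

Things in the scene. Friction and masses are not known exactly. Their poses are not given: they have to be found in the camera images.
- caster: Gel casting chamber, fixed: a grey trough. Origin on the bench under the trough; x runs along it from the black grip (front) to the back plate, y across, z up. Floor at z = 14 mm; side walls 77 mm apart, 8 mm thick, tops at z = 52 mm, x = -47 to 83 mm. A guide bracket 82 mm wide crosses at x = -70 to -58 mm, top at z = 58 mm.
- back_pack: Back plate with two glass cassettes clipped to its front; fixed at a different place along the trough each time. Origin on the trough's floor at the middle of the cassettes' front face (70 mm wide, 44 mm high, tops at z = 58 mm; clips and back plate reach 61 mm). Filler plates go against this face, between it and the pressure plate. Axes as the chamber's.
- plate_face (a point): Middle of the rear face of the aluminium pressure plate (10 x 74 x 44 mm, top at z = 59 mm), which presses on the filler plates; it rides on the plunger's rod. The gap to be filled runs along the chamber's x from this point to the cassettes' face. Axes as the chamber's.
- plunger_grip (a point): Point to take the plunger's black upright grip: 14 mm along the trough, 26 mm across, top at z = 86 mm; this point is on its axis at z = 70 mm. Axes as the chamber's. Pushed towards the back plate it drives the rod and pressure plate; it stays where left (2 N friction) unless the spring pushes it back.
- plunger (a joint): How far the plunger is pushed in, m: 0 drawn fully back (pressure plate's face then at the chamber's x = -25 mm, grip at x = -116 mm), 0.026 at its end stop.
- pressure_plate (a joint): Compression of the spring between rod and pressure plate, m: 0 relaxed (the plate meets nothing), at most 0.012; 1.5 N per mm, so about 9 N at 0.006.
- rack: Grey storage block for the filler plates, 132 x 94 x 30 mm, fixed to the bench. Origin under its middle; x across the slots, y along them. Four slots at x = -45, -15, +15, +45 mm, 14 x 72 mm and 22 mm deep (bottoms 8 mm over the bench).
- filler_1_mid (a point): Centre of a white filler plate, 12 mm thick (its x), 70 mm wide (its y), 80 mm high, 80 g; all four are alike. It stands upright in the slot at x = -45 mm of the storage block. The upper 34 mm is a tab 44 mm wide, to be taken from above across these 44 mm. This point is 40 mm above the lower edge.
- filler_2_mid (a point): Centre of a white filler plate, 12 mm thick (its x), 70 mm wide (its y), 80 mm high, 80 g; all four are alike. It stands upright in the slot at x = -15 mm of the storage block. The upper 34 mm is a tab 44 mm wide, to be taken from above across these 44 mm. This point is 40 mm above the lower edge.
- filler_3_mid (a point): Centre of a white filler plate, 12 mm thick (its x), 70 mm wide (its y), 80 mm high, 80 g; all four are alike. It stands upright in the slot at x = +15 mm of the storage block. The upper 34 mm is a tab 44 mm wide, to be taken from above across these 44 mm. This point is 40 mm above the lower edge.
- filler_4_mid (a point): Centre of a white filler plate, 12 mm thick (its x), 70 mm wide (its y), 80 mm high, 80 g; all four are alike. It stands upright in the slot at x = +45 mm of the storage block. The upper 34 mm is a tab 44 mm wide, to be taken from above across these 44 mm. This point is 40 mm above the lower edge.
- sample_pot: Specimen pot with red cap, 46 mm across, 57 mm high; a bystander, not to be disturbed. Origin under its middle.
- petri_0: Small petri dish, 58 mm across, 13 mm high; a bystander, not to be disturbed. Origin under its middle.
- vial_b: Vial with blue cap, 23 mm across, 54 mm high; a bystander, not to be disturbed. Origin under its middle.
- tube_a: Centrifuge tube lying on the bench, 21 x 120 mm; a bystander, not to be disturbed. Origin under its middle.
- timer: Black timer, 34 x 72 mm, 59 mm high; a bystander, not to be disturbed. Origin under its middle.

How it is judged:
At the end, for the whole second after the job is handed in: Fingers hold the plunger in (over 2 N), the plate's spring is compressed 3 to 11.5 mm and the stack bears on the cassettes with over 3 N. Every filler plate stands upright on the trough's floor (within 4 mm, 0.1 rad) or down in a slot of the storage block (value of joint pressure_plate between 0.003 and 0.0115 m and contact force between back_pack and anything else above 3 N and contact force between the fingers and plunger above 2 N and ((x of filler_1_mid in the frame of caster between -0.03 and 0.04 m and y of filler_1_mid in the frame of caster between -0.006 and 0.006 m and z of filler_1_mid in the frame of caster below 0.058 m and angle between filler_1_mid's own z axis and vertical below 0.1 rad) or (x of filler_1_mid in the frame of rack between -0.055 and 0.055 m and y of filler_1_mid in the frame of rack between -0.008 and 0.008 m and z of filler_1_mid in the frame of rack below 0.053 m and angle between filler_1_mid's own z axis and vertical below 0.15 rad)) and ((x of filler_2_mid in the frame of caster between -0.03 and 0.04 m and y of filler_2_mid in the frame of caster between -0.006 and 0.006 m and z of filler_2_mid in the frame of caster below 0.058 m and angle between filler_2_mid's own z axis and vertical below 0.1 rad) or (x of filler_2_mid in the frame of rack between -0.055 and 0.055 m and y of filler_2_mid in the frame of rack between -0.008 and 0.008 m and z of filler_2_mid in the frame of rack below 0.053 m and angle between filler_2_mid's own z axis and vertical below 0.15 rad)) and ((x of filler_3_mid in the frame of caster between -0.03 and 0.04 m and y of filler_3_mid in the frame of caster between -0.006 and 0.006 m and z of filler_3_mid in the frame of caster below 0.058 m and angle between filler_3_mid's own z axis and vertical below 0.1 rad) or (x of filler_3_mid in the frame of rack between -0.055 and 0.055 m and y of filler_3_mid in the frame of rack between -0.008 and 0.008 m and z of filler_3_mid in the frame of rack below 0.053 m and angle between filler_3_mid's own z axis and vertical below 0.15 rad)) and ((x of filler_4_mid in the frame of caster between -0.03 and 0.04 m and y of filler_4_mid in the frame of caster between -0.006 and 0.006 m and z of filler_4_mid in the frame of caster below 0.058 m and angle between filler_4_mid's own z axis and vertical below 0.1 rad) or (x of filler_4_mid in the frame of rack between -0.055 and 0.055 m and y of filler_4_mid in the frame of rack between -0.008 and 0.008 m and z of filler_4_mid in the frame of rack below 0.053 m and angle between filler_4_mid's own z axis and vertical below 0.15 rad))); the arm keeps its last pose, push and grip.
It fails at once if a bystander is pushed more than 25 mm from its place (distance of any of sample_pot, petri_0, vial_b, tube_a, timer from where it was at the start of the episode above 0.025 m).
It also fails if it takes over 72 s, if anything falls off the work surface, if the arm or the gripper's body presses on something with over 40 N, if the wrist force passes 120 N, or if a joint passes its speed limit or range.

### The arm

A 7-joint arm with a two-finger parallel gripper is mounted at the origin on a cart in front of the work surface, level with it; the furniture and walls round the work are solid. World frame = base frame: x ahead of the robot, y to its left, z up, the work surface at z = 0. Lengths are in m, angles in rad, forces in N, time in s.
With the tool pointing down it reaches from about 0.4 to 0.925 m from the base axis. Payload 4.1 kg.
Tool frame: the origin (TCP) lies between the finger pads; the fingertips stand 14 mm ahead of it and the grasp point (between the pads) lies 5 mm behind it; z points along the fingers, y is the direction in which the jaws open and shut (so a half turn about z gives the same grasp; the last joint's range is limited). The gripper opens to 85 mm and grips with 20 to 120 N. Pads are 22 mm wide; open, the fingers measure 114 mm over their backs; the gripper's body (76 mm by 85 mm) begins 54 mm behind the grasp point. The pads swing forward as they close: fully open they stand 13 mm farther back than shut.
Start: joints at [1.212, 0.398, 0.045, 1.537, -0.019, 1.207, -0.051], TCP at [0.167, -0.628, 0.224] pointing down, gripper open.
Joint ranges: [-2.82, 2.82], [-0.49, 2.23], [-1.37, 1.46], [0, 2.46], [-1.36, 4.5], [0.23, 2], [-2.94, 2.94]. Speed limits (rad/s): [2.57, 2.57, 3.14, 3.14, 3.14, 3.14, 3.14].

### API

Orientations are given as a rotation vector (axis times angle).
In Python, from workcell import state, camera, job_done gives the robot as it stands.
- The arm moves only by the shell command python3 -m crank 'ROWS' [OPENING] [FORCE]. ROWS is JSON, a list of rows, each a list of 6 numbers: the shift along the tool's x, y, z in cm, then the turn, a rotation vector about the tool's x, y, z in rad. A call has 1 to 20 rows; each row shifts and turns the commanded pose from where the row before left it, along the tool's axes as they then stand; what a row does not reach is not made up. A row lasts 1/8 s, in which the tool goes at most 62.5 mm and 10.7 degrees, less where a joint would pass 70% of its speed; a pose out of reach is approached as far as the arm can. A call with a gripper value outside its range is refused whole. OPENING is the opening, from 0 (shut) to 1 (fully open), set as the call begins (- or left out, the last holds). The fingers move at their own pace and stop on an object; FORCE is the grip in N (left out, the last holds). Time passes only in rows, so rows that do not move let the fingers close. It gives the time, the measured TCP pose, the force and the opening at its end, in the units of the state.
- state(): the state, without advancing time (a new reading comes with each control period).
- camera(name): name is "scene" or "top" or "wrist"; returns a dict with "color" (420x560x3 uint8, red, green, blue), "fx", "fy", "cx", "cy" (pixels), "pose" (4x4, takes a point from camera to world coordinates); the wrist camera has in their place "hand_eye" (4x4, takes a point from camera to tool coordinates, whose origin is the TCP and whose axes are the flange's). Camera axes: x right, y down, z forward; pixel columns grow to the right and rows downward; lengths in m; the calibration is good to about 2 mm. A picture is of the moment at which its call begins: read the wrist's pose just before it. There is no depth.
- job_done(): hands the job in, once; it reports no verdict.
The state is a dict: "clock": time; "joints": joint angles; "joint_velocities": joint speeds; "joint_torque": joint torques, N m; "position": TCP position; "tcp_rot": TCP orientation; "ft_force": force on the tool from outside, world axes, zero at the start; "moment": the same for the moment, N m; "opening": finger opening in m.
Only numpy, scipy, OpenCV 4.12 (cv2) and the standard library are available. Lean on these libraries where they do the work, as an engineer would, in place of code of your own. Each camera call takes 0.05 s, during which the arm holds its last target.

## Working session

There is one attempt and no reset: what is moved stays moved. The work goes in short steps, Python scripts to look and compute and a shell command to move; the robot and the scene stay as the last step left them, time stands still between calls to the robot, and variables do not carry over. Pictures are saved under pics/ and viewed, and the job is handed in when it is done.

```bash
ls; mkdir -p pics; python3 - <<'E'
from workcell import state,camera
import cv2
s=state(); print(s)
for n in ("scene","top","wrist"):
    c=camera(n); cv2.imwrite(f"pics/{n}0.png",c["color"][:,:,::-1]); print(n,c["fx"],c["fy"],c["cx"],c["cy"],c.get("pose",c.get("hand_eye")).tolist() if hasattr(c.get("pose",c.get("hand_eye")),'tolist') else c.get("pose",c.get("hand_eye")))
E
```

```text
pics
{'clock': 0.0, 'joints': array([ 1.21195801,  0.39916737,  0.04502766,  1.53792801, -0.0187251 ,
        1.20689756, -0.05071688]), 'joint_velocities': array([ 0.00329589, -0.00028958, -0.00154278,  0.00012459, -0.0005938 ,
        0.0013653 , -0.00060649]), 'joint_torque': array([-4.73812124e-04, -4.75129545e+01,  1.36432093e+00, -2.54224491e+01,
        1.15010809e-02,  9.52891860e-03, -1.08628234e-05]), 'position': array([ 0.16685774, -0.62752285,  0.22325791]), 'tcp_rot': array([-3.11316956e+00, -4.06895734e-01,  5.72810712e-04]), 'ft_force': array([0.06859561, 0.53302179, 0.80105973]), 'moment': array([-0.06078473,  0.04716867,  0.0229354 ]), 'opening': 0.08572710041034422}
scene 528.5417377020832 528.5417377020832 273.7020105914991 206.69310880756004 [[-0.8148970542914288, -0.2480154661611391, 0.5238617369612186, -0.025744258834077487], [-0.5793450973639336, 0.32143941997197045, -0.7490233357168903, 0.46501530971052896], [0.017379558899072875, -0.9138736388762704, -0.4056265808591907, 0.455289505697741], [0.0, 0.0, 0.0, 1.0]]
top 453.0527536157172 453.0527536157172 291.3780730504628 205.5172813580089 [[0.009876672608524968, -0.9813690245314428, 0.19187831828632596, 0.32328154801363895], [-0.9997699159846273, -0.013345321320359337, -0.016793376401072365, -0.2114135433375285], [0.019041177229250923, -0.1916683074716865, -0.9812750345752528, 0.8938312635298347], [0.0, 0.0, 0.0, 1.0]]
wrist 367.8983957671941 367.8983957671941 273.90365922370097 208.9133387730132 [[-0.0009084672147514377, -0.9485414128517002, -0.3166518005516728, 0.0816941071275594], [0.9999980983784421, -0.0003152818139612728, -0.001924535495669753, -0.00033938192609850315], [0.0017256670640737833, -0.3166529467771845, 0.948539895508094, -0.14926117615182752], [0.0, 0.0, 0.0, 1.0]]
```

View pics/scene0.png

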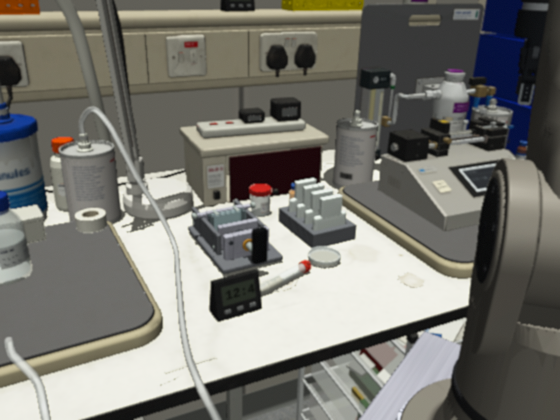

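View pics/top0.png

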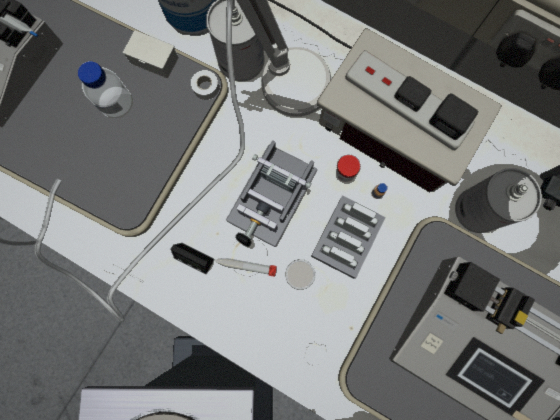

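View pics/wrist0.png

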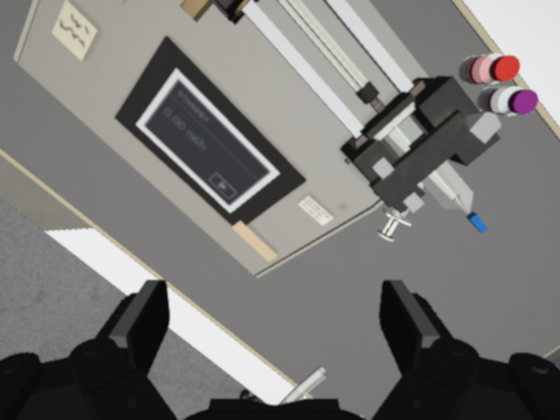

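The top view shows the caster around (272,195), the grip near (243,239), the rack around (348,235) with four tabs, and the bystanders nearby. I'll zoom in.

```bash
cat > h.py <<'E'
import numpy as np, cv2
from workcell import state,camera
from scipy.spatial.transform import Rotation as R
def campose(c,s=None):
    if "pose" in c: return np.array(c["pose"])
    T=np.eye(4); T[:3,:3]=R.from_rotvec(s["tcp_rot"]).as_matrix(); T[:3,3]=s["position"]
    return T@np.array(c["hand_eye"])
def ray(c,P,uv,z):
    d=P[:3,:3]@np.array([(uv[0]-c["cx"])/c["fx"],(uv[1]-c["cy"])/c["fy"],1.])
    o=P[:3,3]; return o+d*(z-o[2])/d[2]
def proj(c,P,p):
    q=P[:3,:3].T@(np.array(p)-P[:3,3]); return np.array([c["fx"]*q[0]/q[2]+c["cx"],c["fy"]*q[1]/q[2]+c["cy"]])
def save(im,name,box=None,k=1):
    if box: im=im[box[1]:box[3],box[0]:box[2]]
    if k!=1: im=cv2.resize(im,None,fx=k,fy=k,interpolation=cv2.INTER_CUBIC)
    cv2.imwrite("pics/"+name,im[:,:,::-1])
E
python3 - <<'E'
from h import *
c=camera("top");P=campose(c)
save(c["color"],"top1.png",(210,130,400,290),4)
save(camera("scene")["color"],"scene1.png",(180,170,370,330),4)
for n,uv,z in [("grip",(243,239),.086),("pot",(348,167),.057),("vial",(380,190),.054),("petri",(300,274),.013),("timer",(192,258),.059),("rack",(348,235),.03)]+[(f"tab{i}",uv,.088) for i,uv in enumerate([(360,209),(350,224),(346,241),(337,257)])]: print(n,ray(c,P,uv,z).round(3))
E
```

```text
grip [ 0.419 -0.139  0.086]
pot [ 0.564 -0.334  0.057]
vial [ 0.52  -0.395  0.054]
petri [ 0.361 -0.244  0.013]
timer [ 0.386 -0.045  0.059]
rack [ 0.436 -0.336  0.03 ]
tab0 [ 0.476 -0.35   0.088]
tab1 [ 0.448 -0.331  0.088]
tab2 [ 0.417 -0.324  0.088]
tab3 [ 0.389 -0.307  0.088]
```

View pics/top1.png

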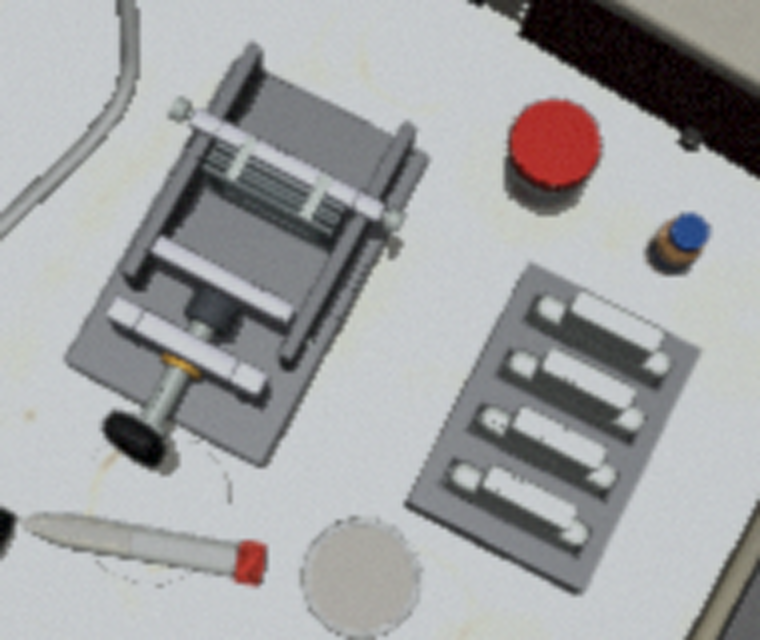

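View pics/scene1.png

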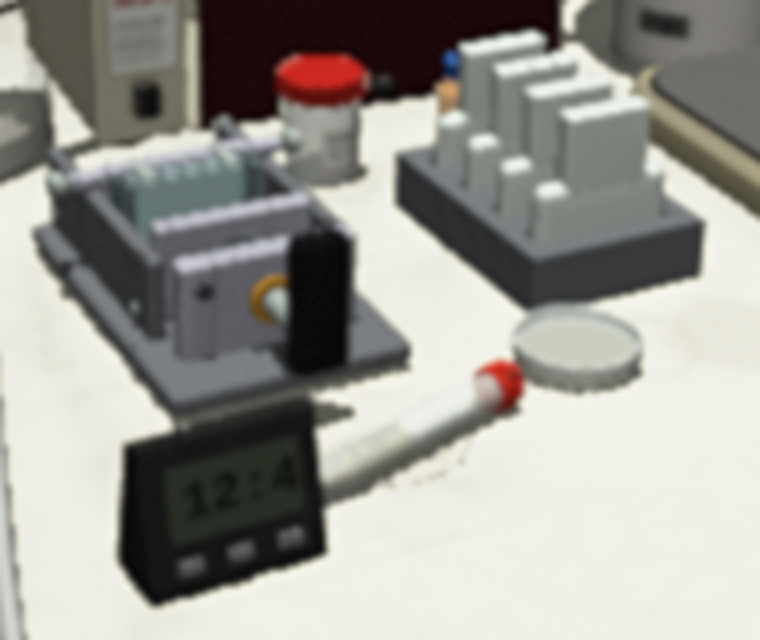

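```bash
cat >> h.py <<'E'
def go(p,yaw=None,s=None):
    """shift (cm, current tool axes) to world point p, then turn about tool z to bring tool x to yaw (deg)"""
    s=s or state(); M=R.from_rotvec(s["tcp_rot"]).as_matrix()
    d=M.T@(np.array(p)-s["position"])*100
    y=np.degrees(np.arctan2(M[1,0],M[0,0]))
    print("shift cm",d.round(2),"yaw now",y.round(2),"tilt z",M[:,2].round(4),"turn tz rad",None if yaw is None else round(-np.radians(yaw-y),3))
E
python3 - <<'E'
from h import *
go([.415,-.31,.26],-28)
E
```

```text
shift cm [ 32.14 -24.35  -3.6 ] yaw now 14.89 tilt z [-3.e-04  8.e-04 -1.e+00] turn tz rad 0.749
```

```bash
python3 -m crank '[[0,0,-3.6,0,0,0],[4,-3,0,0,0,0],[4,-3,0,0,0,0],[4,-3,0,0,0,0],[4,-3,0,0,0,0],[4,-3,0,0,0,0],[4,-3,0,0,0,0],[4,-3,0,0,0,0],[4,-3,0,0,0,0],[0,0,0,0,0,0.15],[0,0,0,0,0,0.15],[0,0,0,0,0,0.15],[0,0,0,0,0,0.15],[0,0,0,0,0,0.15],[0,0,0,0,0,0],[0,0,0,0,0,0]]'; python3 - <<'E'
from h import *
s=state(); c=camera("wrist"); save(c["color"],"w1.png"); np.savez("w1.npz",P=campose(c,s)); print(s["position"]); go([.415,-.31,.26],-28)
E
```

```text
clock: 2.25
position: [0.4146, -0.314, 0.2603]
tcp_rot: [3.048, -0.759, -0.0]
ft_force: [-0.2, 0.5, -0.0]
opening: 0.0853
[ 0.4145682  -0.31397401  0.26028914]
shift cm [-0.15 -0.37  0.03] yaw now -27.99 tilt z [-0.e+00 -1.e-04 -1.e+00] turn tz rad 0.0
```

View pics/w1.png

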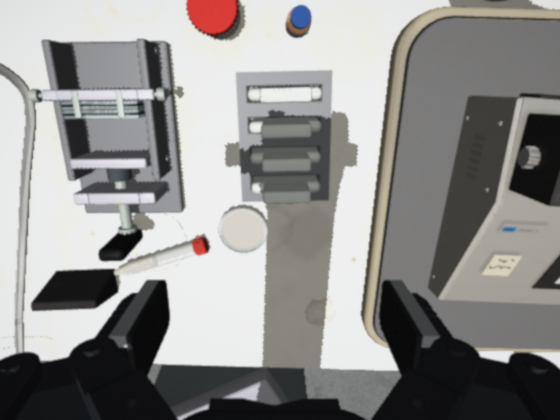

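```bash
python3 - <<'E'
from h import *
im=cv2.imread("pics/w1.png")[:,:,::-1]
save(im,"w1a.png",(25,25,215,270-105),4); save(im,"w1b.png",(25,140,215,280),4); save(im,"w1c.png",(220,60,350,210),4)
E
```

```text
(no output)
```

View pics/w1a.png

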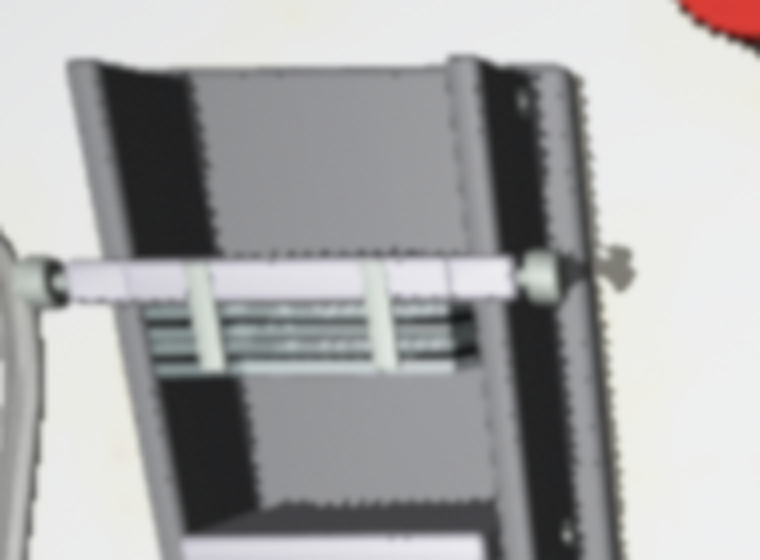

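View pics/w1b.png

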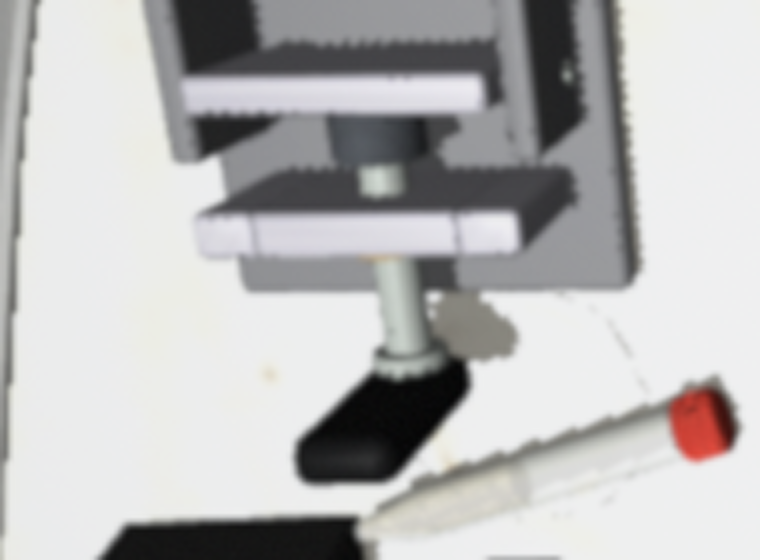

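View pics/w1c.png

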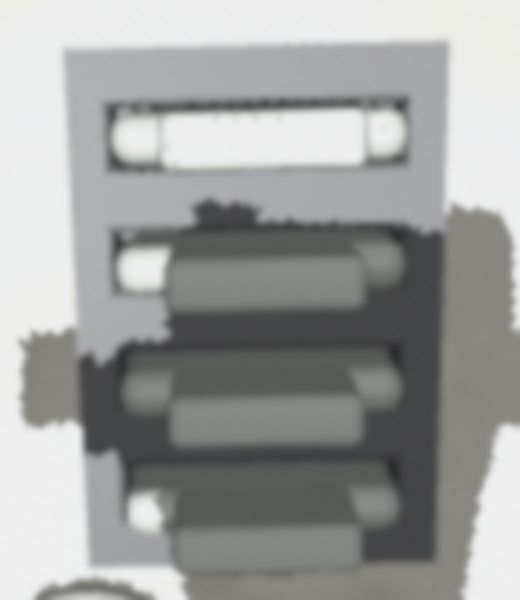

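```bash
python3 - <<'E'
from h import *
c=camera("wrist"); P=np.load("w1.npz")["P"]
def f(o,pts,z): return np.array([ray(c,P,((u+.5)/4-.5+o[0],(v+.5)/4-.5+o[1]),z) for u,v in pts])
def ang(a,b): return np.degrees(np.arctan2(b[1]-a[1],b[0]-a[0])).round(2)
k=f((220,60),[(65,50),(448,42),(433,560),(92,566)],.03)
print("rack center",k.mean(0).round(4),"sides",[np.linalg.norm(k[i]-k[(i+1)%4]).round(4) for i in range(4)],"ang",ang(k[3],k[0]),ang(k[2],k[1]),ang(k[1],k[0]),ang(k[2],k[3]))
A=(25,25);B=(25,140)
w=np.vstack([f(A,[(68,62),(478,60)],.052),f(B,[(172,160),(535,160)],.052)])
print("walls",w.round(4),"angL",ang(w[2],w[0]),"angR",ang(w[3],w[1]),"width",np.linalg.norm(w[0]-w[1]),np.linalg.norm(w[2]-w[3]),"len",np.linalg.norm(w[0]-w[2]),np.linalg.norm(w[1]-w[3]))
ca=f(A,[(158,375),(452,370)],.058); pp=f(A,[(183,535),(482,533)],.059)
print("cass",ca.round(4),ang(ca[1],ca[0]),"plate",pp.round(4),ang(pp[1],pp[0]))
g=f(B,[(297,440),(297,480),(380,480),(395,440)],.086); print("grip",g.mean(0))
yaw=np.radians((ang(w[2],w[0])+ang(w[3],w[1]))/2); ax=np.array([np.cos(yaw),np.sin(yaw)]);ay=np.array([-ax[1],ax[0]])
o=w.mean(0)[:2]-ax*.018
for n,q in (("walls",w),("cass",ca),("plate",pp),("grip",g)): print(n,[(round(float((p[:2]-o)@ax*1000),1),round(float((p[:2]-o)@ay*1000),1)) for p in q])
print("origin",o,np.degrees(yaw))
E
```

```text
rack center [ 0.4358 -0.3364  0.03  ] sides [np.float64(0.0926), np.float64(0.1308), np.float64(0.092), np.float64(0.1308)] ang -26.7 -26.92 63.11 63.07
walls [[ 0.6177 -0.187   0.052 ]
 [ 0.5752 -0.2677  0.052 ]
 [ 0.505  -0.1275  0.052 ]
 [ 0.4625 -0.2076  0.052 ]] angL -27.83 angR -28.05 width 0.09123698447527077 0.0907351370074219 len 0.1274307837460945 0.12778476718836124
cass [[ 0.5531 -0.1652  0.058 ]
 [ 0.5219 -0.2263  0.058 ]] 62.94 plate [[ 0.5202 -0.1474  0.059 ]
 [ 0.4869 -0.2112  0.059 ]] 62.39
grip [ 0.4242655  -0.13844875  0.086     ]
walls [(81.7, 45.6), (81.9, -45.6), (-45.8, 45.4), (-45.8, -45.4)]
cass [(14.4, 34.6), (15.4, -34.0)]
plate [(-23.0, 34.9), (-22.6, -37.1)]
grip [(-106.7, 8.0), (-117.3, 9.6), (-117.3, -10.6), (-106.7, -15.6)]
origin [ 0.5242141  -0.18902557] -27.939999999999998
```

```bash
python3 - <<'E'
from h import *
c=camera("wrist"); P=np.load("w1.npz")["P"]
def f(o,pts,z): return np.array([ray(c,P,((u+.5)/4-.5+o[0],(v+.5)/4-.5+o[1]),z) for u,v in pts])
yaw=np.radians(-26.8); ax=np.array([np.cos(yaw),np.sin(yaw)])
for n,p in (("t0",[(162,112),(365,110),(365,165),(162,167)]),("t1",[(168,260),(365,257),(363,307),(168,312)])):
    q=f((220,60),p,.088); print(n,q.mean(0),[np.linalg.norm(q[i]-q[(i+1)%4]).round(4) for i in range(4)])
for k in (.045,.015): print(np.array([.4358,-.3364])+k*ax)
go([.476,-.3565,.14],-26.8)
E
```

```text
t0 [ 0.47624934 -0.35669592  0.088     ] [np.float64(0.0421), np.float64(0.011), np.float64(0.0426), np.float64(0.011)]
t1 [ 0.44947424 -0.3433957   0.088     ] [np.float64(0.0421), np.float64(0.0106), np.float64(0.0422), np.float64(0.011)]
[ 0.47596636 -0.35668949]
[ 0.44918879 -0.34316316]
shift cm [ 7.41  0.86 12.03] yaw now -28.03 tilt z [ 0.e+00 -1.e-04 -1.e+00] turn tz rad -0.021
```

```bash
python3 -m crank '[[3.7,0.4,3,0,0,-0.021],[3.7,0.3,3,0,0,0],[0,0,3,0,0,0],[0,0,3,0,0,0],[0,0,0,0,0,0],[0,0,0,0,0,0]]' 0.85 40; python3 - <<'E'
from h import *
s=state(); c=camera("wrist"); save(c["color"],"w2.png"); go([.4761,-.3566,.07],-26.8)
E
```

```text
clock: 3.15
position: [0.4777, -0.3549, 0.1416]
tcp_rot: [3.055, -0.73, 0.003]
ft_force: [0.3, -0.3, 0.5]
opening: 0.0726
shift cm [-0.12  0.22  7.2 ] yaw now -26.87 tilt z [ 0.0025 -0.0017 -1.    ] turn tz rad -0.001
```

View pics/w2.png

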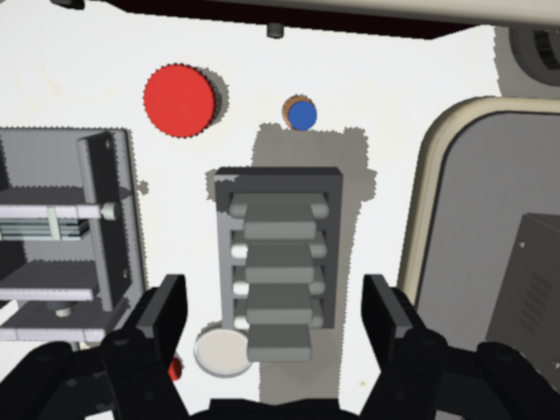

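```bash
python3 -m crank '[[-0.1,0.2,2,0,0,0],[0,0,2.5,0,0,0],[0,0,2.6,0,0,0],[0,0,0,0,0,0],[0,0,0,0,0,0]]' - 40; python3 -m crank '[[0,0,0,0,0,0],[0,0,0,0,0,0],[0,0,0,0,0,0],[0,0,0,0,0,0]]' 0.2 40;python3 - <<'E'
from h import *
s=state(); c=camera("wrist"); save(c["color"],"w3.png"); go([.4761,-.3566,.07],-26.8)
E
```

```text
clock: 3.82
position: [0.4764, -0.3565, 0.0712]
tcp_rot: [3.054, -0.73, 0.005]
ft_force: [0.1, 0.4, -0.0]
opening: 0.0729
clock: 4.32
position: [0.4763, -0.3566, 0.0708]
tcp_rot: [3.054, -0.73, 0.004]
ft_force: [0.7, -0.7, 5.4]
opening: 0.0425
shift cm [-0.02  0.    0.09] yaw now -26.9 tilt z [ 0.0024 -0.0019 -1.    ] turn tz rad -0.002
```

View pics/w3.png

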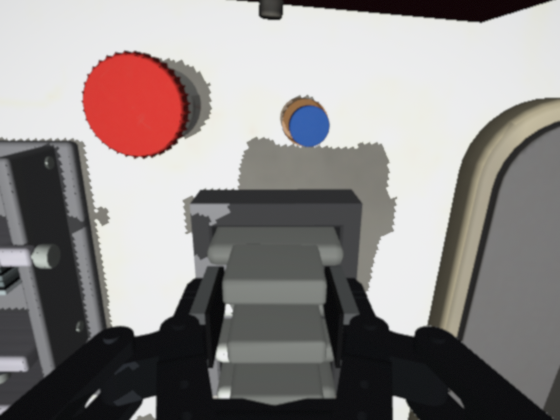

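```bash
python3 -m crank '[[0,0,-2.5,0,0,0],[0,0,-2.5,0,0,0],[0,0,-3,0,0,0],[0,0,0,0,0,0]]' - 40; python3 - <<'E'
from h import *
go([.5242,-.189,.15],-27.6); print(state()["ft_force"],state()["opening"])
E
```

```text
clock: 4.88
position: [0.4767, -0.3567, 0.1516]
tcp_rot: [3.054, -0.73, 0.008]
ft_force: [0.2, 0.1, -1.1]
opening: 0.0425
shift cm [ -3.35 -17.1    0.13] yaw now -26.88 tilt z [ 0.0042 -0.0029 -1.    ] turn tz rad 0.013
[ 0.20593101  0.06457205 -1.10514906] 0.042531632700890616
```

```bash
python3 -m crank '[[-0.8,-4.3,0,0,-0.005,0.013],[-0.8,-4.3,0,0,0,0],[-0.8,-4.3,0,0,0,0],[-0.8,-4.2,0,0,0,0],[0,0,0,0,0,0],[0,0,0,0,0,0],[0,0,0,0,0,0]]' - 40; python3 - <<'E'
from h import *
s=state(); c=camera("wrist"); save(c["color"],"w4.png"); P=campose(c,s);np.savez("w4.npz",P=P); go([.5242,-.189,.15],-27.6)
c=camera("top");save(c["color"],"t4.png",(210,130,400,290),4)
E
```

```text
clock: 5.75
position: [0.5246, -0.1908, 0.1487]
tcp_rot: [-3.049, 0.754, 0.01]
ft_force: [-0.1, -0.3, -0.3]
opening: 0.0424
shift cm [-0.14 -0.12 -0.1 ] yaw now -27.77 tilt z [-0.0054  0.0019 -1.    ] turn tz rad -0.003
```

View pics/w4.png

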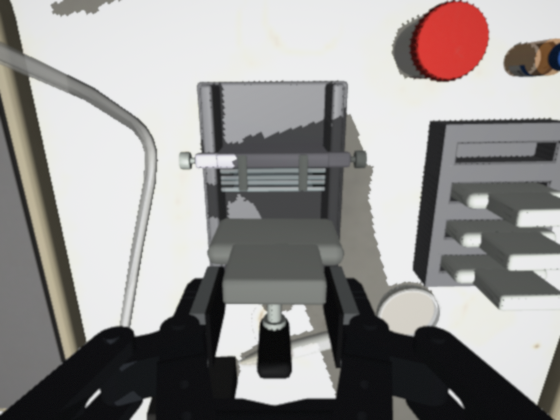

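View pics/t4.png

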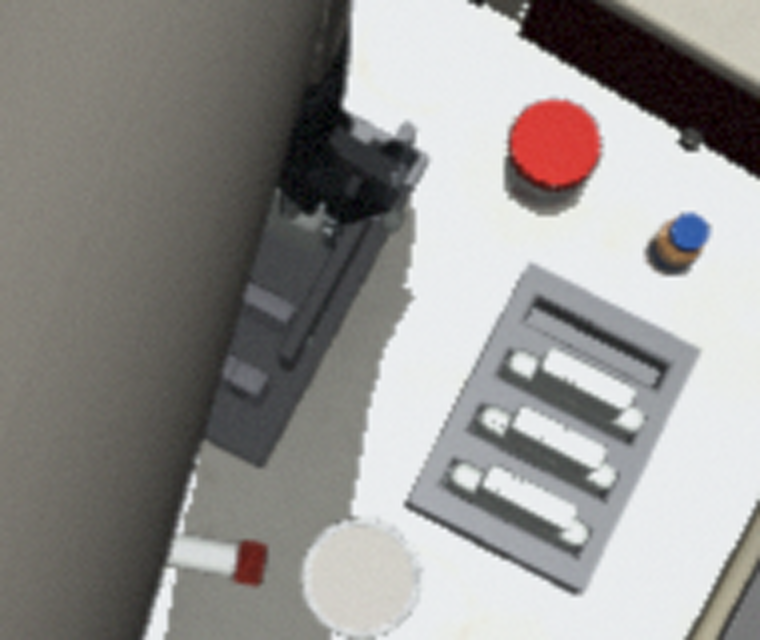

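```bash
python3 - <<'E'
from h import *
im=cv2.imread("pics/w4.png")[:,:,::-1]
save(im,"w4a.png",(180,70,370,220),4)
E
```

```text
(no output)
```

View pics/w4a.png

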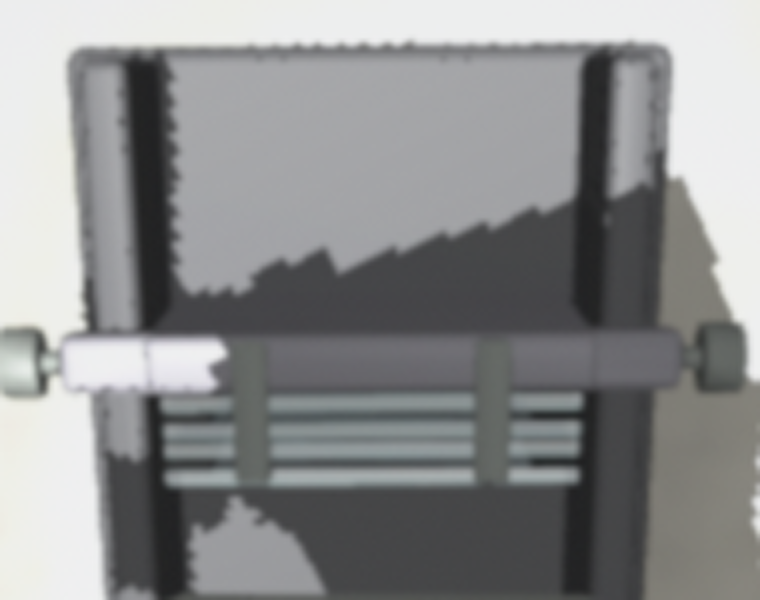

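```bash
python3 - <<'E'
from h import *
c=camera("wrist"); P=np.load("w4.npz")["P"]
def f(pts,z): return np.array([ray(c,P,((u+.5)/4-.5+180,(v+.5)/4-.5+70),z) for u,v in pts])
def ang(a,b): return np.degrees(np.arctan2(b[1]-a[1],b[0]-a[0])).round(2)
w=f([(126,62),(612,62),(146,470),(597,470)],.052); ca=f([(165,487),(580,485)],.058)
print("width",np.linalg.norm(w[0]-w[1]),np.linalg.norm(w[2]-w[3]),"ang",ang(w[2],w[0]),ang(w[3],w[1]),ang(ca[1],ca[0]),"caswidth",np.linalg.norm(ca[0]-ca[1]))
yaw=np.radians(-27.6);a=np.array([np.cos(yaw),np.sin(yaw)]);b=np.array([-a[1],a[0]])
o=np.array([.5242,-.189])
for q in (w,ca): print([(round(float((p[:2]-o)@a*1000),1),round(float((p[:2]-o)@b*1000),1)) for p in q])
E
```

```text
width 0.07684766568153965 0.07794106951938075 ang -28.03 -27.09 62.47 caswidth 0.07022402400437905
[(82.5, 38.7), (82.2, -38.2), (15.7, 39.2), (15.4, -38.8)]
[(14.3, 35.1), (14.4, -35.1)]
```

```bash
python3 - <<'E'
from h import *
yaw=np.radians(-27.6);a=np.array([np.cos(yaw),np.sin(yaw)])
t=np.array([.5242,-.189])+.0050*a; print(t); go([*t,.0768],-27.6); print(state()["joint_velocities"].round(4))
E
```

```text
[ 0.52863102 -0.19131648]
shift cm [ 0.39 -0.08  7.24] yaw now -27.74 tilt z [-0.0048  0.002  -1.    ] turn tz rad -0.002
[-0.0008 -0.0008 -0.0062 -0.0034 -0.0011  0.0024 -0.0016]
```

```bash
python3 -m crank '[[0.4,-0.1,0,0,0.005,0],[0,0,2.5,0,0,0],[0,0,2.5,0,0,0],[0,0,1.5,0,0,0],[0,0,0,0,0,0],[0,0,0,0,0,0]]' - 40; python3 - <<'E'
from h import *
s=state(); c=camera("wrist"); save(c["color"],"w5.png"); go([.5286,-.1913,.0768],-27.6);print(s["ft_force"])
E
```

```text
clock: 6.65
position: [0.5305, -0.1905, 0.0853]
tcp_rot: [3.051, -0.75, 0.003]
ft_force: [0.2, 0.6, -0.7]
opening: 0.0426
shift cm [-0.14  0.16  0.87] yaw now -27.63 tilt z [ 2.1e-03 -8.0e-04 -1.0e+00] turn tz rad -0.001
[ 0.23297297  0.60926883 -0.68910447]
```

View pics/w5.png

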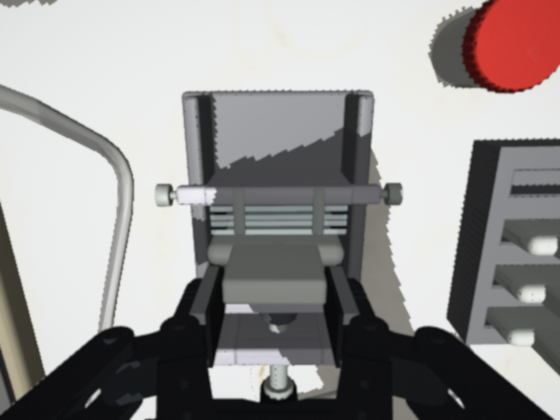

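```bash
python3 -m crank '[[-0.1,0.1,0.4,0,0,0],[0,0,0.3,0,0,0],[0,0,0.3,0,0,0],[0,0,0,0,0,0]]' - 40; python3 - <<'E'
from h import *
s=state(); go([.5286,-.1913,.0768],-27.6);print(s["ft_force"])
E
```

```text
clock: 7.2
position: [0.5299, -0.1919, 0.0768]
tcp_rot: [3.049, -0.751, 0.006]
ft_force: [-2.6, -1.7, 10.7]
opening: 0.0425
shift cm [-0.15  0.01 -0.  ] yaw now -27.66 tilt z [ 0.0035 -0.0021 -1.    ] turn tz rad -0.001
[-2.5640176 -1.6715185 10.730588 ]
```

```bash
python3 -m crank '[[0,0,-0.1,0,0,0],[0.15,0,0,0,0,0],[0.1,0,0,0,0,0],[0.1,0,0,0,0,0],[0,0,0,0,0,0]]' - 40; python3 - <<'E'
from h import *
s=state(); go([.5286,-.1913,.0768],-27.6);print(s["ft_force"],s["moment"])
E
```

```text
clock: 7.82
position: [0.5318, -0.1928, 0.0769]
tcp_rot: [3.05, -0.75, 0.002]
ft_force: [-3.2, 0.4, 9.1]
opening: 0.0426
shift cm [-0.36  0.02  0.01] yaw now -27.64 tilt z [ 8.e-04 -9.e-04 -1.e+00] turn tz rad -0.001
[-3.17634978  0.39849187  9.13444943] [0.25119973 0.66596003 0.02238458]
```

```bash
python3 -m crank '[[0.1,0,0,0,0,0],[0,0,0,0,0,0]]' - 40; python3 -m crank '[[0,0,0,0,0,0],[0,0,0,0,0,0],[0,0,0,0,0,0]]' 0.75 40;  python3 - <<'E'
from h import *
s=state(); go([.5286,-.1913,.0768],-27.6);print(s["ft_force"],s["moment"])
c=camera("wrist"); save(c["color"],"w6.png")
E
```

```text
clock: 8.07
position: [0.5325, -0.1932, 0.0769]
tcp_rot: [3.05, -0.75, 0.001]
ft_force: [-3.5, -0.9, 8.7]
opening: 0.0425
clock: 8.45
position: [0.5322, -0.1926, 0.0751]
tcp_rot: [3.051, -0.75, -0.0]
ft_force: [-0.2, 0.2, 0.7]
opening: 0.064
shift cm [-0.38  0.05 -0.17] yaw now -27.62 tilt z [-3.e-04  0.e+00 -1.e+00] turn tz rad -0.0
[-0.24788422  0.1563476   0.74593964] [0.00314851 0.02770008 0.00589758]
```

View pics/w6.png

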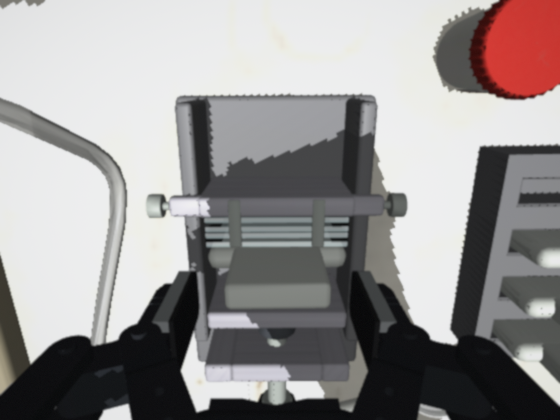

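```bash
python3 -m crank '[[0,0,-2,0,0,0],[0,0,-3,0,0,0],[0,0,-3,0,0,0],[0,0,0,0,0,0]]' 0.85; python3 - <<'E'
from h import *
s=state(); go([.4493,-.3433,.15],-26.8)
c=camera("wrist"); P=campose(c,s); save(c["color"],"w7.png"); np.savez("w7.npz",P=P)
E
```

```text
clock: 9.0
position: [0.5342, -0.1932, 0.1578]
tcp_rot: [3.05, -0.75, 0.008]
ft_force: [-0.4, -0.4, 0.6]
opening: 0.0722
shift cm [-0.56 17.23  0.76] yaw now -27.63 tilt z [ 0.0051 -0.0018 -1.    ] turn tz rad -0.014
```

View pics/w7.png

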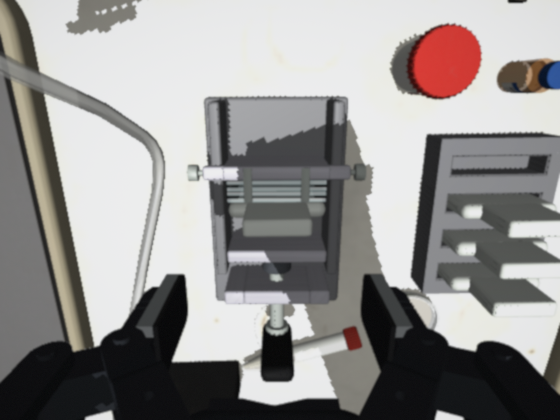

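```bash
python3 -m crank '[[-0.2,4.3,0,0,0,-0.014],[-0.2,4.3,0,0,0,0],[-0.1,4.3,0,0,0,0],[0,4.2,0.7,0,0,0],[0,0,2,0,0,0],[0,0,0,0,0,0],[0,0,0,0,0,0]]' 0.85 40; python3 - <<'E'
from h import *
go([.4493,-.3433,.07],-26.8)
E
```

```text
clock: 9.93
position: [0.4504, -0.3418, 0.1281]
tcp_rot: [-3.056, 0.726, 0.001]
ft_force: [-0.1, -0.8, -0.1]
opening: 0.0725
shift cm [-0.03  0.18  5.81] yaw now -26.74 tilt z [-6.e-04  7.e-04 -1.e+00] turn tz rad 0.001
```

```bash
python3 -m crank '[[0,0.2,1.5,0,0,0],[0,0,2,0,0,0],[0,0,2.2,0,0,0],[0,0,0,0,0,0],[0,0,0,0,0,0]]' - 40; python3 -m crank '[[0,0,0,0,0,0],[0,0,0,0,0,0],[0,0,0,0,0,0],[0,0,0,0,0,0]]' 0.2 40;python3 - <<'E'
from h import *
s=state(); c=camera("wrist"); save(c["color"],"w8.png"); go([.4493,-.3433,.07],-26.8)
E
```

```text
clock: 10.55
position: [0.4497, -0.3446, 0.0719]
tcp_rot: [3.056, -0.728, 0.001]
ft_force: [0.4, -0.6, 0.4]
opening: 0.0723
clock: 11.05
position: [0.4502, -0.3449, 0.0726]
tcp_rot: [3.055, -0.728, 0.003]
ft_force: [0.4, 0.2, 5.9]
opening: 0.0423
shift cm [-0.15 -0.11  0.25] yaw now -26.81 tilt z [ 0.0019 -0.0012 -1.    ] turn tz rad -0.0
```

View pics/w8.png

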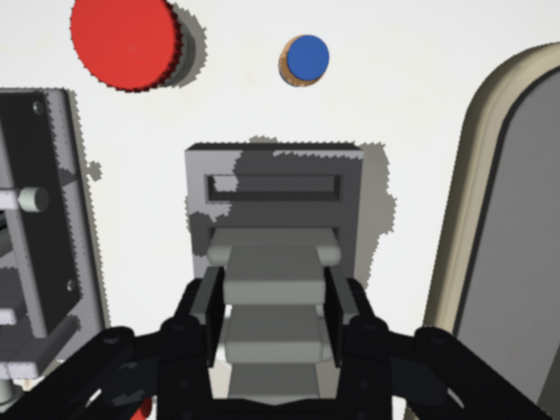

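```bash
python3 -m crank '[[0,0,-2.5,0,0,0],[0,0,-2.5,0,0,0],[0,0,-2.8,0,0,0],[0,0,0,0,0,0]]' - 40; python3 - <<'E'
from h import *
go([.5158,-.1846,.15],-27.6); print(state()["ft_force"],state()["opening"])
E
```

```text
clock: 11.6
position: [0.4503, -0.3455, 0.1513]
tcp_rot: [3.054, -0.729, 0.006]
ft_force: [-0.2, -0.5, -1.0]
opening: 0.0423
shift cm [ -1.42 -17.31   0.11] yaw now -26.83 tilt z [ 0.0035 -0.0027 -1.    ] turn tz rad 0.013
[-0.22653463 -0.52975374 -0.95079227] 0.0423042572083372
```

```bash
python3 -m crank '[[-0.3,-4.3,0,0,0,0.013],[-0.3,-4.3,0,0,0,0],[-0.3,-4.3,0,0,0,0],[-0.3,-4.2,0,0,0,0],[0,0,0,0,0,0],[0,0,0,0,0,0],[0,0,0,0,0,0],[0,0,0,0,0,0]]' - 40; python3 - <<'E'
from h import *
s=state(); c=camera("wrist"); save(c["color"],"w9.png"); P=campose(c,s);np.savez("w9.npz",P=P); go([.5158,-.1846,.0785],-27.6)
E
```

```text
clock: 12.6
position: [0.5166, -0.1884, 0.1491]
tcp_rot: [3.05, -0.752, -0.001]
ft_force: [0.2, -1.3, -0.4]
opening: 0.0423
shift cm [-0.24 -0.28  7.07] yaw now -27.67 tilt z [-3.e-04 -3.e-04 -1.e+00] turn tz rad -0.001
```

View pics/w9.png

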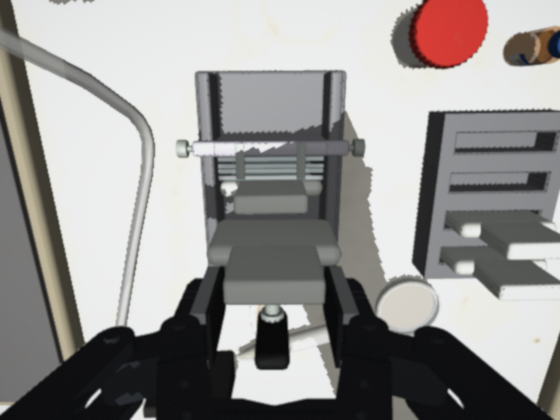

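```bash
python3 -m crank '[[-0.2,-0.2,0,0,0,0],[0,0,2,0,0,0],[0,0,2,0,0,0],[0,0,1.5,0,0,0],[0,0,0,0,0,0],[0,0,0,0,0,0]]' - 40; python3 - <<'E'
from h import *
s=state(); c=camera("wrist"); save(c["color"],"w10.png"); go([.5158,-.1846,.0785],-27.6);print(s["ft_force"])
E
```

```text
clock: 13.4
position: [0.5169, -0.1846, 0.095]
tcp_rot: [3.051, -0.749, 0.002]
ft_force: [0.5, -0.8, -0.4]
opening: 0.0422
shift cm [-0.12  0.06  1.67] yaw now -27.57 tilt z [ 1.6e-03 -6.0e-04 -1.0e+00] turn tz rad 0.001
[ 0.50557697 -0.79744264 -0.43989776]
```

View pics/w10.png

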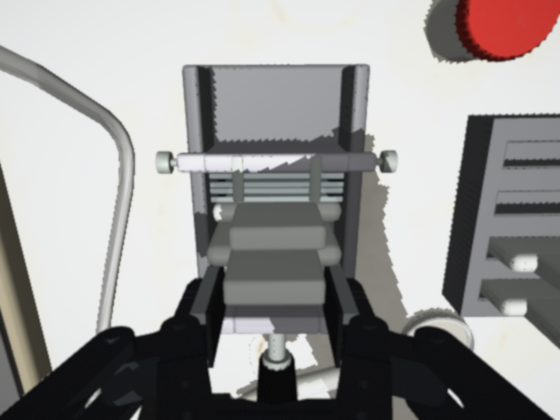

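```bash
python3 -m crank '[[-0.1,0,0.6,0,0,0],[0,0,0.5,0,0,0],[0,0,0.4,0,0,0],[0,0,0.2,0,0,0],[0,0,0,0,0,0]]' - 40; python3 - <<'E'
from h import *
s=state(); go([.5158,-.1846,.0785],-27.6);print(s["ft_force"])
E
```

```text
clock: 14.08
position: [0.5165, -0.1844, 0.0786]
tcp_rot: [3.051, -0.748, 0.003]
ft_force: [-1.0, 1.2, 5.9]
opening: 0.0422
shift cm [-0.06  0.05  0.01] yaw now -27.57 tilt z [ 0.0019 -0.001  -1.    ] turn tz rad 0.001
[-0.98018384  1.15937782  5.85978417]
```

```bash
python3 -m crank '[[0,0,-0.1,0,0,0],[0,0,0,0,0,0],[0,0,0,0,0,0]]' 0.75 40; python3 -m crank '[[0,0,-2,0,0,0],[0,0,-3,0,0,0],[0,0,-3,0,0,0],[-2,0,0,0,0,0],[0,0,0,0,0,0],[0,0,0,0,0,0]]' 0.75; python3 - <<'E'
from h import *
s=state(); c=camera("wrist"); save(c["color"],"w11.png"); save(c["color"],"w11a.png",(190,50,380,200),4);np.savez("w11.npz",P=campose(c,s)); go([.4215,-.135,.15],-27.6);print(s["ft_force"])
E
```

```text
clock: 14.45
position: [0.5153, -0.184, 0.0782]
tcp_rot: [3.051, -0.748, -0.001]
ft_force: [-0.7, -0.0, 1.0]
opening: 0.0642
clock: 15.2
position: [0.4979, -0.175, 0.1581]
tcp_rot: [3.051, -0.749, -0.0]
ft_force: [-0.2, -0.5, -0.2]
opening: 0.0646
shift cm [-8.63 -0.01  0.8 ] yaw now -27.57 tilt z [-2.e-04 -1.e-04 -1.e+00] turn tz rad 0.0
[-0.15354034 -0.45643902 -0.18103714]
```

View pics/w11.png

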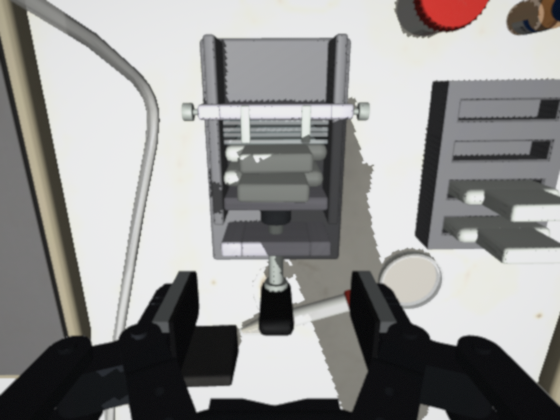

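View pics/w11a.png

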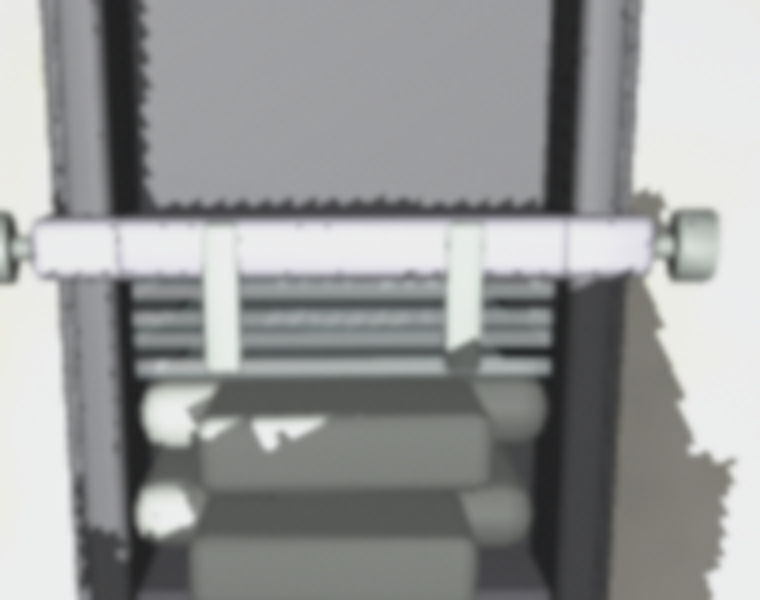

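```bash
python3 - <<'E'
from h import *
c=camera("wrist"); P=np.load("w11.npz")["P"]
yaw=np.radians(-27.6);a=np.array([np.cos(yaw),np.sin(yaw)]);b=np.array([-a[1],a[0]]);o=np.array([.5242,-.189])
for n,p,z in (("tab1",[(203,415),(490,415),(488,490),(203,488)],.094),("tab2",[(195,537),(475,537)],.094),("wing1",[(140,410),(548,408)],.06),("wing2",[(135,513),(530,513)],.06),("wall",[(130,513),(578,513)],.052)):
    q=[ray(c,P,((u+.5)/4-.5+190,(v+.5)/4-.5+50),z)[:2]-o for u,v in p]
    print(n,[((r@a)*1e3,(r@b)*1e3) for r in q])
E
```

```text
tab1 [(np.float64(14.216515462422636), np.float64(20.497544732627404)), (np.float64(14.211717570308146), np.float64(-21.26710421837827)), (np.float64(3.075429912507617), np.float64(-21.334891584982053)), (np.float64(3.3788441395631046), np.float64(20.81563082020324))]
tab2 [(np.float64(-4.093493406860887), np.float64(22.231118361235573)), (np.float64(-4.09297974549221), np.float64(-19.623170738426175))]
wing1 [(np.float64(9.099219179986614), np.float64(34.25774833496738)), (np.float64(9.428773738862947), np.float64(-34.48863430712032))]
wing2 [(np.float64(-8.709546428907238), np.float64(35.885147706855236)), (np.float64(-8.710450957746348), np.float64(-32.20640757592706))]
wall [(np.float64(-10.661626647851783), np.float64(37.915123333213586)), (np.float64(-10.662685681203754), np.float64(-41.80729668762513))]
```

```bash
python3 - <<'E'
from h import *
c=camera("wrist"); P=np.load("w11.npz")["P"]
im=cv2.imread("pics/w11.png")[:,:,::-1]; save(im,"w11b.png",(230,240,330,345),5)
yaw=np.radians(-27.6);a=np.array([np.cos(yaw),np.sin(yaw)]);b=np.array([-a[1],a[0]]);o=np.array([.5242,-.189])
for p in ((260,320),(293,320),(276,333),(276,312)):
    r=ray(c,P,p,.086)[:2]-o; print(r@a,r@b)
t=o-.1155*a; print(t); go([*t,.13],-27.6)
E
```

```text
-0.10528575842741214 0.010850759847253671
-0.1052700183349212 -0.012445518486914657
-0.11619184596108881 -0.00046099112458417024
-0.09870385246276127 -0.0004358684905822821
[ 0.42184349 -0.13548931]
shift cm [-8.57  0.03  2.8 ] yaw now -27.57 tilt z [-5.e-04  1.e-04 -1.e+00] turn tz rad 0.0
```

View pics/w11b.png

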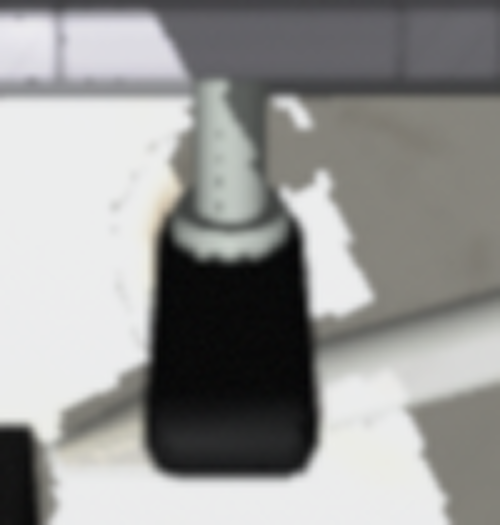

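```bash
python3 -m crank '[[-4,0,0,0,0,0],[-4.3,0,0,0,0,0],[0,0,2,0,0,0],[0,0,0,0,0,0],[0,0,0,0,0,0],[0,0,0,0,0,0]]' 0.7; python3 - <<'E'
from h import *
s=state(); c=camera("wrist"); save(c["color"],"w12.png"); yaw=np.radians(-27.6);a=np.array([np.cos(yaw),np.sin(yaw)]);o=np.array([.5242,-.189])
t=o-.113*a;go([*t,.066],-27.6)
E
```

```text
clock: 16.1
position: [0.4251, -0.1366, 0.1389]
tcp_rot: [3.051, -0.749, 0.002]
ft_force: [-1.2, -0.2, -0.1]
opening: 0.0596
shift cm [-0.08  0.05  7.29] yaw now -27.58 tilt z [ 1.e-03 -3.e-04 -1.e+00] turn tz rad 0.0
```

View pics/w12.png

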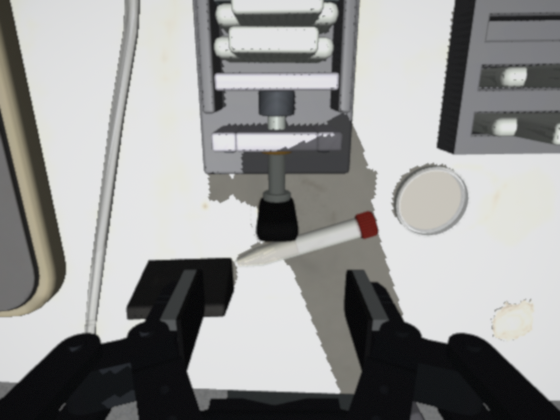

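```bash
python3 - <<'E'
from h import *
s=state();c=camera("wrist"); P=campose(c,s)
yaw=np.radians(-27.6);a=np.array([np.cos(yaw),np.sin(yaw)]);b=np.array([-a[1],a[0]]);o=np.array([.5242,-.189])
for p,z in (((148,260),.059),((233,259),.059),((230,310),.059),((148,260),0),((233,259),0),((230,310),0),((277,239),.086),((277,225),.086)):
    r=ray(c,P,p,z)[:2]-o; print(p,z,(r@a).round(4),(r@b).round(4))
E
```

```text
(148, 260) 0.059 -0.1447 0.088
(233, 259) 0.059 -0.1439 0.0294
(230, 310) 0.059 -0.1847 0.033
(148, 260) 0 -0.174 0.1105
(233, 259) 0 -0.173 0.0368
(230, 310) 0 -0.2242 0.0413
(277, 239) 0.086 -0.1174 -0.0007
(277, 225) 0.086 -0.1085 -0.0006
```

```bash
python3 -m crank '[[0,0,2.5,0,0,0],[0,0,2.5,0,0,0],[0,0,2.2,0,0,0],[0,0,0,0,0,0],[0,0,0,0,0,0]]'; python3 -m crank '[[0,0,0,0,0,0],[0,0,0,0,0,0],[0,0,0,0,0,0],[0,0,0,0,0,0],[0,0,0,0,0,0]]' 0.1 60; python3 - <<'E'
from h import *
s=state(); c=camera("wrist"); save(c["color"],"w13.png"); yaw=np.radians(-27.6);a=np.array([np.cos(yaw),np.sin(yaw)]);o=np.array([.5242,-.189])
print((s["position"][:2]-o)@a); print(s["ft_force"])
E
```

```text
clock: 16.82
position: [0.4249, -0.1366, 0.0672]
tcp_rot: [3.051, -0.749, 0.002]
ft_force: [-0.2, -0.5, 0.0]
opening: 0.0599
clock: 17.45
position: [0.4243, -0.1381, 0.0676]
tcp_rot: [3.049, -0.748, 0.002]
ft_force: [-2.8, -2.3, 6.5]
opening: 0.024
-0.11213667018679219
[-2.79394481 -2.26288371  6.45915389]
```

View pics/w13.png

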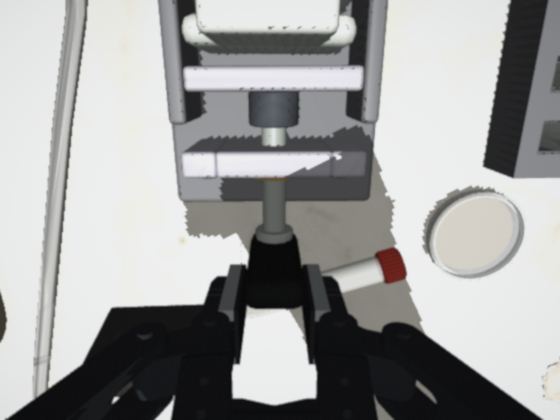

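```bash
cat > q.py <<'E'
from h import *
s=state(); yaw=np.radians(-27.6);a=np.array([np.cos(yaw),np.sin(yaw)]);b=np.array([-a[1],a[0]]);o=np.array([.5242,-.189])
r=s["position"][:2]-o;print("x",(r@a).round(5),"y",(r@b).round(5),"Fx",(s["ft_force"][:2]@a).round(2),"Fy",(s["ft_force"][:2]@b).round(2),"open",s["opening"])
E
python3 -m crank '[[0.2,0,0,0,0,0],[0.2,0,0,0,0,0],[0.2,0,0,0,0,0],[0.2,0,0,0,0,0],[0.2,0,0,0,0,0],[0,0,0,0,0,0],[0,0,0,0,0,0]]'; python3 q.py;python3 -m crank '[[0.1,0,0,0,0,0],[0.1,0,0,0,0,0],[0,0,0,0,0,0],[0,0,0,0,0,0]]'; python3 q.py
```

```text
clock: 18.38
position: [0.4328, -0.1425, 0.0676]
tcp_rot: [3.049, -0.749, 0.001]
ft_force: [-3.1, -2.9, 8.4]
opening: 0.024
x -0.10249 y -0.00116 Fx -1.37 Fy -4.0 open 0.024002909941554313
clock: 18.88
position: [0.4344, -0.1434, 0.0676]
tcp_rot: [3.049, -0.749, 0.0]
ft_force: [-3.0, -1.3, 8.1]
opening: 0.024
x -0.10071 y -0.00116 Fx -2.06 Fy -2.5 open 0.023956881249929025
```

```bash

for i in 1; do python3 -m crank '[[0.1,0,0,0,0,0],[0.1,0,0,0,0,0],[0,0,0,0,0,0],[0,0,0,0,0,0]]'; done; python3 q.py; python3 - <<'E'
from h import *
c=camera("wrist"); save(c["color"],"w14.png")
E
```

```text
clock: 19.38
position: [0.4361, -0.1442, 0.0676]
tcp_rot: [3.049, -0.749, -0.0]
ft_force: [-4.1, -1.8, 7.6]
opening: 0.0242
x -0.09877 y -0.00113 Fx -2.79 Fy -3.52 open 0.024192461329119428
```

View pics/w14.png

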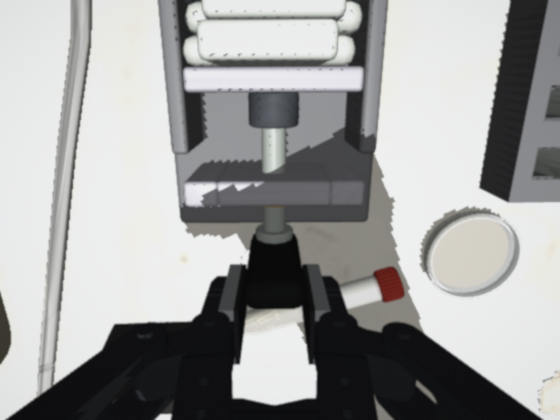

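```bash

python3 -m crank '[[0.1,0,0,0,0,0],[0.1,0,0,0,0,0],[0,0,0,0,0,0]]'; python3 q.py;python3 -m crank '[[0.1,0,0,0,0,0],[0.1,0,0,0,0,0],[0,0,0,0,0,0]]'; python3 q.py
```

```text
clock: 19.8
position: [0.4374, -0.1449, 0.0676]
tcp_rot: [3.049, -0.749, -0.002]
ft_force: [-5.1, -0.7, 9.6]
opening: 0.0241
x -0.09733 y -0.00116 Fx -4.23 Fy -2.97 open 0.02411771749217247
clock: 20.18
position: [0.4385, -0.1454, 0.0676]
tcp_rot: [3.049, -0.749, -0.005]
ft_force: [-5.4, 0.8, 12.5]
opening: 0.0239
x -0.09616 y -0.00113 Fx -5.11 Fy -1.82 open 0.023939381415253487
```

```bash

python3 -m crank '[[0.1,0,0,0,0,0],[0.1,0,0,0,0,0],[0,0,0,0,0,0]]'; python3 q.py; python3 - <<'E'
from h import *
c=camera("wrist"); save(c["color"],"w15.png")
E
```

```text
clock: 20.55
position: [0.4395, -0.146, 0.0676]
tcp_rot: [3.049, -0.749, -0.007]
ft_force: [-8.7, 1.3, 14.0]
opening: 0.0243
x -0.09494 y -0.00116 Fx -8.33 Fy -2.89 open 0.02427485354629913
```

View pics/w15.png

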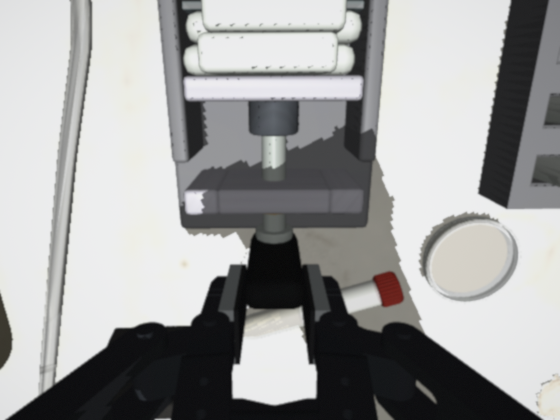

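```bash

python3 -m crank '[[0.1,0,0,0,0,0],[0.1,0,0,0,0,0],[0,0,0,0,0,0],[0,0,0,0,0,0]]'; python3 q.py; python3 -m crank '[[0.1,0,0,0,0,0],[0,0,0,0,0,0],[0,0,0,0,0,0]]'; python3 q.py
```

```text
clock: 21.1
position: [0.4406, -0.1466, 0.0676]
tcp_rot: [3.049, -0.749, -0.01]
ft_force: [-9.1, 0.5, 17.5]
opening: 0.0243
x -0.09376 y -0.00118 Fx -8.33 Fy -3.76 open 0.024287331180545255
clock: 21.48
position: [0.4411, -0.1469, 0.0675]
tcp_rot: [3.049, -0.749, -0.011]
ft_force: [-10.2, 1.9, 16.8]
opening: 0.0243
x -0.0932 y -0.00118 Fx -9.96 Fy -3.05 open 0.02429853688883018
```

```bash

python3 -m crank '[[0.1,0,0,0,0,0],[0.05,0,0,0,0,0],[0,0,0,0,0,0],[0,0,0,0,0,0]]'; python3 q.py; python3 - <<'E'
from h import *
s=state();c=camera("wrist"); save(c["color"],"w16.png",(150,0,400,320),2.4);np.savez("w16.npz",P=campose(c,s)); c=camera("scene"); save(c["color"],"s16.png",(180,170,370,330),4);c=camera("top"); save(c["color"],"t16.png",(210,130,400,290),4)
E
python3 q.py
```

```text
clock: 21.98
position: [0.4418, -0.1472, 0.0675]
tcp_rot: [3.05, -0.749, -0.014]
ft_force: [-12.0, 2.5, 17.8]
opening: 0.0239
x -0.09238 y -0.00113 Fx -11.81 Fy -3.36 open 0.023931785449966544
x -0.09237 y -0.00117 Fx -11.56 Fy -3.46 open 0.024096122718455844
```

View pics/w16.png

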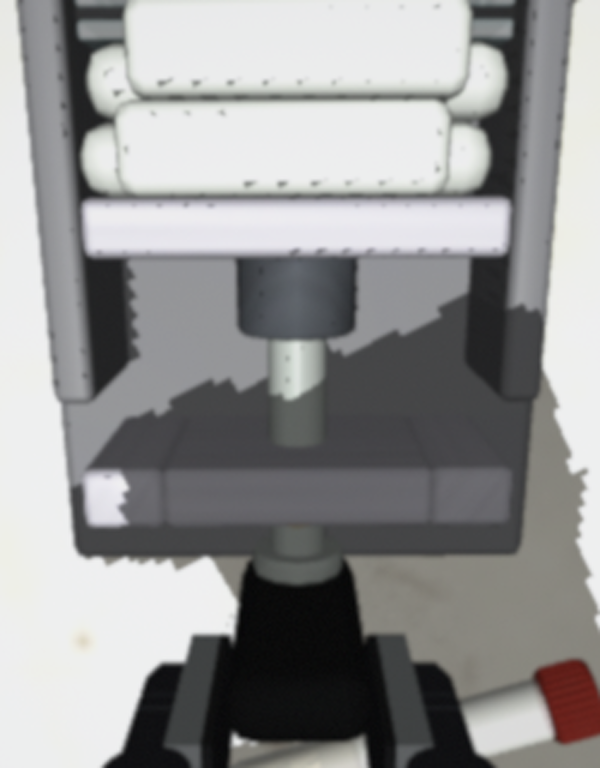

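View pics/s16.png

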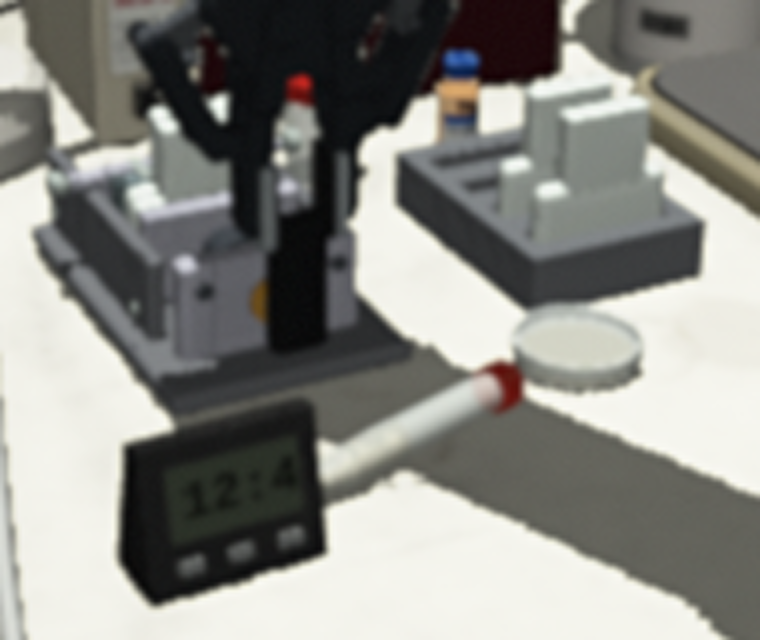

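View pics/t16.png

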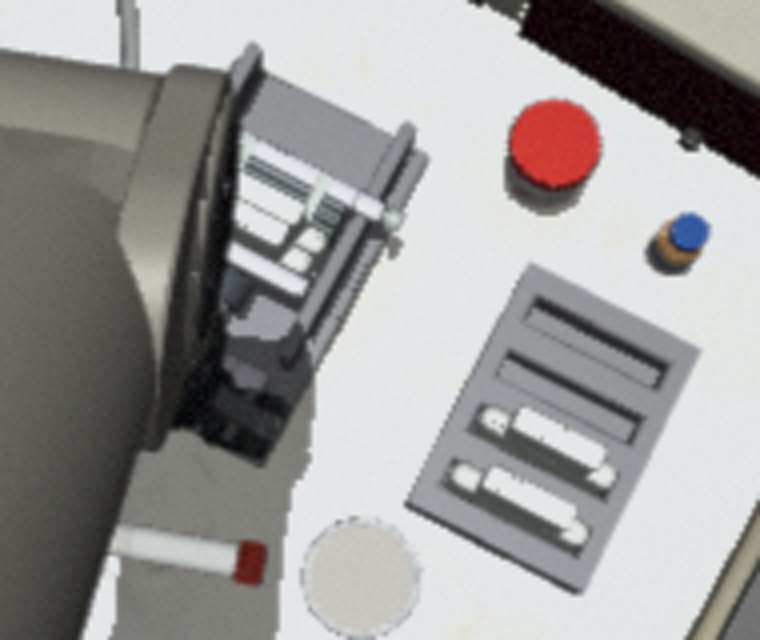

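```bash

python3 -m crank '[[0,0,0,0,0,0],[0,0,0,0,0,0],[0,0,0,0,0,0],[0,0,0,0,0,0],[0,0,0,0,0,0],[0,0,0,0,0,0],[0,0,0,0,0,0],[0,0,0,0,0,0]]'; python3 q.py; python3 - <<'E'
from h import *
c=camera("wrist"); P=np.load("w16.npz")["P"]
yaw=np.radians(-27.6);a=np.array([np.cos(yaw),np.sin(yaw)]);b=np.array([-a[1],a[0]]);o=np.array([.5242,-.189])
for n,p,z in (("plate rear",(295,200),.059),("plate front",(295,252),.059)):
    r=ray(c,P,(p[0]/2.4+150,p[1]/2.4),z)[:2]-o; print(n,(r@a).round(4),(r@b).round(4))
E
```

```text
clock: 23.12
position: [0.4418, -0.1472, 0.0675]
tcp_rot: [3.05, -0.749, -0.014]
ft_force: [-11.4, 3.2, 19.2]
opening: 0.024
x -0.09239 y -0.00116 Fx -11.63 Fy -2.42 open 0.023972789024758745
plate rear -0.0102 -0.0001
plate front -0.0186 -0.0001
```

```bash
python3 -c "
from workcell import job_done; print(job_done())"; python3 q.py
```

```text
the job is handed in; nothing more can be done
None
the job is handed in; nothing more can be done
```

I stood two filler plates (`filler_4` and `filler_3`, or `filler_1` and `filler_2` if the block's x runs the other way) in the trough against the cassettes. The other two stay in the storage block. I then gripped the plunger's black grip, pushed it in and handed the job in while still holding it, at about 23 s.

- **Number of plates:** the gap measured about 38–39 mm. Two plates leave roughly 15 mm, so the pressure plate bites well before the 26 mm end stop; one plate would have left too much.
- **Spring and push:** the grip moved 19.8 mm and the pressure plate about 13–14 mm, so the spring is compressed about 6 mm. The push read 11.6 N, including about 2 N of plunger friction and about 1 N of sensor offset, and stayed steady for the last second before handing in. The fingers still held the grip (24 mm opening).
- **Stack:** the last pictures show both plates upright and closed up between the cassettes and the pressure plate. They were about 0 mm and 1.5 mm off centre across the trough, measured before the push. The pressure plate's face was within 1 mm of where it should be.
- **Bystanders:** the pot, vial, petri dish, tube and timer look unmoved in the pictures; I did not measure them again.
- **Not ideal:** I released the second plate about 7 mm short of the first and let the plunger close that gap. While holding, the wrist also read 17–19 N upward, which I put down to strain between gripper and grip; it is well below the limits.

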